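# Point out the lampholder and the tools for it

### The job

Show the apprentice the next repair and the two tools for it by pointing: bring the fingertips to about 3 cm above the brown lampholder and keep them there for two seconds, then do the same over the handles of the blue-handled cutters, and last over the handle of the yellow screwdriver, where the arm stays pointing when the program finishes. Touch nothing at all, and do not mislead the apprentice: never bring the fingertips down over the red pliers, the red screwdriver, the black turn switch or the white insulator.

Things in the scene. Friction and masses are not known exactly. Their poses are not given: they have to be found in the camera images.
- lampholder_top (a point): brown moulded lampholder, a bottle-shaped thing 43 mm wide and 62 mm high standing upright on the bench top (z = 0) beyond the tools; the point is the centre of its top, 62 mm above the bench
- cutter_handles (a point): blue-handled cutters (blue pliers), 157 mm long, lying flat with the handles towards the robot; the two handle sleeves together are 62 mm wide, 97 mm long and 13 mm high; the point is midway between the sleeves and half-way along them, level with their top, 13 mm above the bench; x across the tool, y along it from its tip towards its handle end, z up
- yellow_handle (a point): small screwdriver with a yellow handle, 165 mm long, lying with the handle towards the robot; the handle is 20 mm thick and 78 mm long; the point is half-way along the handle on its top, 20 mm above the bench; x across the tool, y along it from its tip towards its handle end, z up
- pliers_handles (a point): red-handled pliers, 175 mm long, lying flat with the handles towards the robot; not to be pointed at; the point is midway between the sleeves, half-way along them, 13 mm above the bench; x across the tool, y along it from its tip towards its handle end, z up
- red_handle (a point): larger screwdriver with a red handle 30 mm thick, 235 mm long, lying with the handle towards the robot; not to be pointed at; the point is half-way along the handle on its top, 30 mm above the bench; x across the tool, y along it from its tip towards its handle end, z up
- switch_top (a point): black round turn switch with a winged knob, 65 mm wide and 47 mm high, beyond the tools; not to be pointed at; the point is the centre of its top, 47 mm above the bench
- insulator_top (a point): white porcelain bobbin insulator, 42 mm wide and 46 mm high, beyond the tools; not to be pointed at; the point is the centre of its top, 46 mm above the bench
- six_fuse: obstacle: the big grey fuse box standing on the bench at the left of the tools, 255 mm high; seen from above it fills about 0.18 m along its own x by 0.27 m along its own y round this point, which is the centre of its underside; it never moves. Carry the fingertips over it at 0.30 m or more, or go round it. Everything else within 0.2 m of the things to be pointed at is under 65 mm high

How it is judged:
By the outcome, as a careful person would: the job done as asked, in the order asked, and still so for the second after the job is handed in, with the robot touching nothing.
It also fails if it takes over 59 s, if anything falls off the work surface, if the arm or the gripper's body presses on something with over 40 N, if the wrist force passes 120 N, or if a joint passes its speed limit or range.

### The arm

A 7-joint arm with a two-finger parallel gripper is mounted at the origin on a cart in front of the work surface, level with it; the furniture and walls round the work are solid. World frame = base frame: x ahead of the robot, y to its left, z up, the work surface at z = 0. Lengths are in m, angles in rad, forces in N, time in s.
With the tool pointing down it reaches from about 0.4 to 0.875 m from the base axis. Payload 19.3 kg.
Tool frame: the origin (TCP) lies where the fingers leave the gripper's body, on its centre line; the fingertips stand bot.tip_reach ahead of it and the grasp point (between the pads) lies 54 mm ahead of it (bot.tip_reach is the distance from the TCP to the fingertips, in m); z points along the fingers, y is the line along which they close (so a half turn about z gives the same grasp; the last joint's range is limited). The gripper opens to 85 mm and grips with 20 to 120 N. Pads are 22 mm wide; open, the fingers measure 114 mm over their backs; the gripper's body (76 mm by 85 mm) begins 54 mm behind the grasp point. The pads swing forward as they close: fully open they stand 13 mm farther back than shut.
Start: joints at [1.161, 0.521, -0.036, 1.599, 0.021, 1.021, -0.113], TCP at [0.208, -0.589, 0.304] pointing down, gripper open.
Joint ranges: [-2.91, 2.91], [-0.3, 2.13], [-1.5, 1.42], [0.17, 2.43], [-1.26, 4.41], [0.16, 1.93], [-2.52, 2.52]. Speed limits (rad/s): [1.89, 1.89, 2.39, 2.39, 3.01, 3.01, 3.01].

### API

Orientations are given as [roll, pitch, yaw] about the fixed x, y, z axes, in that order (R = Rz(yaw) Ry(pitch) Rx(roll)).
In Python, from workcell import bot gives the robot as it stands. The module is installed in compiled form; this text tells all that it offers.
- The arm moves only by the shell command python3 -m jog 'ROWS' [FORCE]. ROWS is JSON, a list that holds one entry, the list of rows, each a list of 7 numbers: the shift along the tool's x, y, z in mm, then the turn, a rotation vector about the tool's x, y, z in rad, then the opening, from 0 (shut) to 1 (fully open). In form: [[[tx, ty, tz, wx, wy, wz, fingers], ...]]. A call has 1 to 5 rows; each row shifts and turns the commanded pose from where the row before left it, along the tool's axes as they then stand; what a row does not reach is not made up. A row lasts 1/10 s, in which the tool goes at most 50 mm and 8.59 degrees, less where a joint would pass 70% of its speed; a pose out of reach is approached as far as the arm can. A call is refused whole if a number of a shift passes 50 or a number of a turn 0.15, either way. A call with a gripper value outside its range is refused whole. The fingers move at their own pace and stop on an object; FORCE is the grip in N (left out, the last holds). Time passes only in rows, so rows that do not move let the fingers close. It gives the time, the measured TCP pose, the force, the opening and the grip force at its end, in the units of the state.
- bot.observe(): the state, without advancing time (a new reading comes with each control period).
- bot.grab_frame(name): name is "side" or "top"; returns a dict with "img" (400x640x3 uint8, red, green, blue), "intrinsics" (3x3 intrinsics, pixels), "k1" (the pictures are not rectified: a ray, as slopes to the right and down, at radius r is drawn at 1 + k1 r^2 times it, then the intrinsics apply), "R" (3x3) and "t" (3): a world point X has camera coordinates R X + t. Camera axes: x right, y down, z forward; pixel columns grow to the right and rows downward; lengths in m; the calibration is good to about 2 mm. A picture is of the moment at which its call begins. There is no depth.
- bot.job_done(): hands the job in; it is judged then, once.
Trained networks look in a picture, given as the dict that the camera call returned (one of the last four; its "shot" number tells which), for a name from the list of things; names that differ only in an ending like _2 or _b are one class to them, and where a whole thing is asked for, a point or a joint stands for the part that bears it (a point fixed in the world has none). Each returns a list of dicts, best first, with "conf" (0 to 1); they miss things now and then, are a little off and sometimes report something else, mostly with a low value. They report only what shows in the picture. A call takes as long as a camera call.
- bot.trace(query, picture): "region" (400x640 bool, what is visible of it).
- bot.spot_point(query, picture): "xyz" ([x, y, z] in m, in world coordinates, good to about 4 mm: a listed point, or the origin of a listed thing).
The state is a dict: "clock": time; "qpos": joint angles; "qd": joint speeds; "joint_efforts": joint torques, N m; "position": TCP position; "tool_rot": TCP orientation; "force": force on the tool from outside, world axes, zero at the start; "moment": the same for the moment, N m; "grip_width": finger opening in m; "finger_force": force on a finger pad.
Only numpy, scipy, OpenCV 4.12 (cv2) and the standard library are available. Lean on these libraries where they do the work, as an engineer would, in place of code of your own. Each camera call takes 0.05 s, during which the arm holds its last target. There are 200 camera calls.

## Working session

There is one attempt and no reset: what is moved stays moved. The work goes in short steps, Python scripts to look and compute and a shell command to move; the robot and the scene stay as the last step left them, time stands still between calls to the robot, and variables do not carry over. Pictures are saved under pics/ and viewed, at most 10 in all, crops included, and the job is handed in when it is done.

```bash
mkdir -p pics; python3 - <<'E'
from workcell import bot
import cv2
s=bot.observe();print(s["clock"],s["position"],s["tool_rot"],bot.tip_reach,s["grip_width"])
for c in("top","side"):
    p=bot.grab_frame(c);cv2.imwrite(f"pics/{c}1.png",p["img"][:,:,::-1])
    for n in["lampholder_top","cutter_handles","yellow_handle","pliers_handles","red_handle","switch_top","insulator_top","six_fuse"]:
        print(c,n,[(d["xyz"],d["conf"]) for d in bot.spot_point(n,p)[:2]])
E
```

```text
0.0 [ 0.2082007  -0.58904171  0.3033498 ] [-3.14050038e+00  9.34850604e-05  3.39777651e-01] 0.0726 0.0853402109672225
top lampholder_top [([0.6681, -0.1711, 0.064], 0.47)]
top cutter_handles [([0.4508, -0.3271, 0.0128], 0.84)]
top yellow_handle [([0.4239, -0.0738, 0.0169], 0.55)]
top pliers_handles [([0.4418, -0.2082, 0.0103], 0.7)]
top red_handle [([0.4419, 0.0734, 0.0272], 0.63), ([0.6642, -0.1717, 0.0642], 0.18)]
top switch_top [([0.6792, -0.0709, 0.0484], 0.73)]
top insulator_top [([0.6681, 0.0399, 0.0466], 0.58)]
top six_fuse [([0.4385, -0.2073, 0.0125], 0.63)]
side lampholder_top [([0.6635, -0.1713, 0.0629], 0.8)]
side cutter_handles [([0.4479, -0.328, 0.0079], 0.73)]
side yellow_handle [([0.4311, -0.0728, 0.019], 0.55)]
side pliers_handles [([0.4381, -0.2084, 0.0134], 0.67)]
side red_handle [([0.4426, 0.072, 0.0312], 0.89), ([0.6808, -0.0697, 0.0487], 0.62)]
side switch_top [([0.6828, -0.0732, 0.0452], 0.53)]
side insulator_top []
side six_fuse []
```

View pics/top1.png

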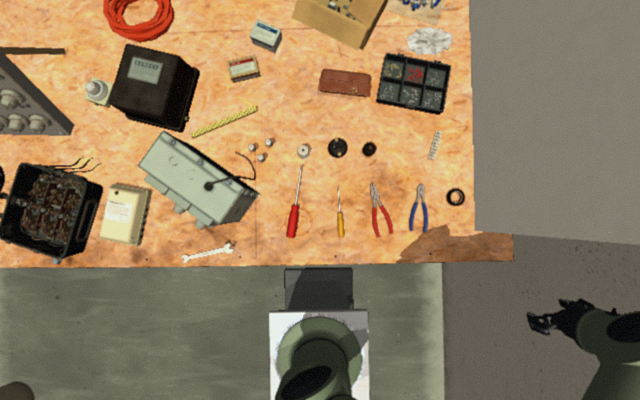

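View pics/side1.png

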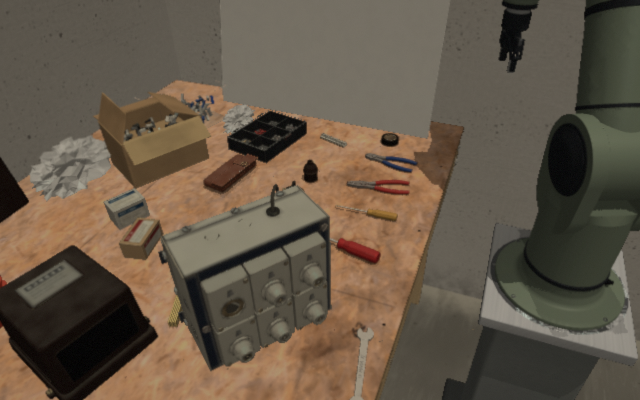

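```bash
cat > h.py <<'E'
import numpy as np
def proj(p,X):
    c=p["R"]@np.array(X)+p["t"];s=c[:2]/c[2];s=s*(1+p["k1"]*(s@s));K=p["intrinsics"]
    return (K[:2,:2]@s+K[:2,2]).round(0)
E
python3 - <<'E'
from workcell import bot
from h import *
for c in("top","side"):
    p=bot.grab_frame(c)
    for n,X in dict(lamp=[.666,-.171,.062],cut=[.449,-.3275,.013],yel=[.4275,-.073,.02],pl=[.44,-.208,.013],red=[.442,.073,.03],sw=[.681,-.072,.047],ins=[.668,.04,.046],t=bot.observe()["position"]).items(): print(c,n,proj(p,X))
E
```

```text
top lamp [371. 147.]
top cut [419. 216.]
top yel [340. 224.]
top pl [382. 220.]
top red [294. 221.]
top sw [338. 144.]
top ins [303. 149.]
top t [559. 314.]
side lamp [310. 160.]
side cut [398. 161.]
side yel [382. 211.]
side pl [391. 183.]
side red [359. 243.]
side sw [291. 183.]
side ins [277. 209.]
side t [510.  46.]
```

The top view shows the lampholder at (370,149), the cutters' sleeves at (419,212), the yellow handle at (340,225), the switch at (338,147) and the insulator at (303,150). The side view agrees: lampholder (311,170), cutters (400,163), yellow handle (381,214). The projected points match in both views. The fuse box is far left of the path, and there is a wall on the right at about y = -0.5.

I'll shut the fingers so they point clearly and keep clear of the wall.

```bash
python3 -m jog '[[[28,-26,0,0,0,0,0],[28,-26,0,0,0,0,0],[28,-26,0,0,0,0,0],[28,-26,0,0,0,0,0],[28,-26,0,0,0,0,0]]]'
python3 -m jog '[[[28,-7.5,0,0,0,0,0],[28,-7.5,0,0,0,0,0],[28,-7.5,0,0,0,0,0],[28,-7.5,0,0,0,0,0],[28,-7.5,0,0,0,0,0]]]'
python3 -m jog '[[[28,-7.5,0,0,0,0,0],[28,-7.5,0,0,0,0,0],[28,-7.5,0,0,0,0,0],[28,-7.5,0,0,0,0,0],[28,-7.5,0,0,0,0,0]]]'
python3 - <<'E'
from workcell import bot
from h import *
import cv2
print(bot.tip_reach,bot.observe()["grip_width"],bot.observe()["position"])
p=bot.grab_frame("side")
T=bot.observe()["position"]
for L in(0,.0726,.0856):print(L,proj(p,T-[0,0,L]))
u,v=proj(p,T-[0,0,.05]).astype(int);u=max(u,60);v=max(v,60)
cv2.imwrite("pics/s2.png",cv2.resize(p["img"][v-60:v+60,u-60:u+60,::-1],None,fx=5,fy=5));print(u,v)
E
```

```text
clock: 1.5
position: [0.2975, -0.4187, 0.304]
tool_rot: [3.141, -0.0, 0.34]
force: [1.7, -0.2, -0.3]
grip_width: 0.0123
finger_force: 0.0
clock: 2.0
position: [0.4174, -0.3373, 0.304]
tool_rot: [3.141, -0.0, 0.34]
force: [-0.5, -0.1, 0.2]
grip_width: -0.0
finger_force: 0.0
clock: 2.5
position: [0.5369, -0.2552, 0.3039]
tool_rot: [3.142, -0.0, 0.34]
force: [-0.0, -0.4, 0.3]
grip_width: 0.0
finger_force: 0.0
0.0726 4.022647140065787e-05 [ 0.53688221 -0.25524186  0.30394914]
0 [365.  73.]
0.0726 [364.  99.]
0.0856 [364. 104.]
364 91
```

View pics/s2.png

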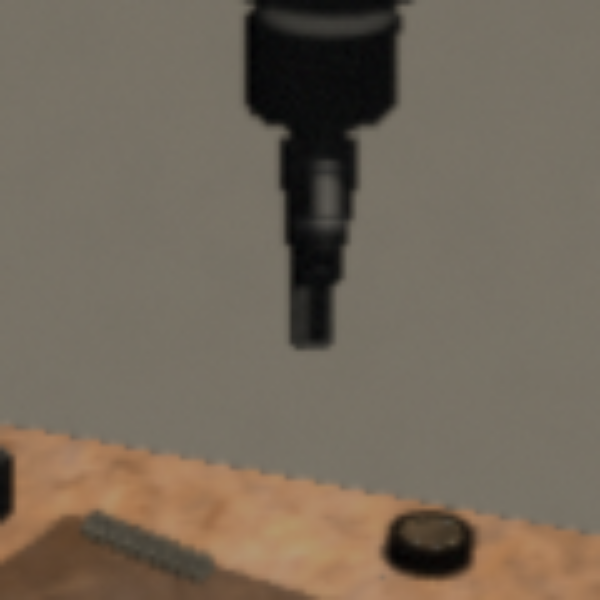

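The crop shows the shut fingertips at about (366,100). That matches tip_reach 72.6 mm, which projects to row 99. Next I go over the lampholder and lower the TCP to z = 0.165.

```bash
python3 -m jog '[[[30,-7.2,0,0,0,0,0],[30,-7.2,0,0,0,0,0],[30,-7.2,0,0,0,0,0],[30,-7.2,0,0,0,0,0],[30,-7.2,0,0,0,0,0]]]'
python3 -m jog '[[[0,0,20,0,0,0,0],[0,0,20,0,0,0,0],[0,0,20,0,0,0,0],[0,0,15,0,0,0,0],[0,0,15,0,0,0,0]]]'
python3 - <<'E'
from workcell import bot
from h import *
import cv2
print(bot.observe()["position"])
for c in("side","top"):
    p=bot.grab_frame(c)
    print([(d["xyz"],d["conf"]) for d in bot.spot_point("lampholder_top",p)[:2]])
    T=bot.observe()["position"]
    for X in(T-[0,0,.0726],[.666,-.171,.062],[.666,-.171,0]):print(proj(p,X))
    if c=="side":cv2.imwrite("pics/s3.png",cv2.resize(p["img"][90:210,250:370,::-1],None,fx=5,fy=5))
E
```

```text
clock: 3.05
position: [0.6662, -0.1715, 0.3039]
tool_rot: [3.142, 0.0, 0.34]
force: [-0.1, -0.6, 0.5]
grip_width: 0.0
finger_force: 0.0
clock: 3.55
position: [0.6654, -0.1722, 0.2131]
tool_rot: [3.142, -0.0, 0.34]
force: [0.0, -0.0, 0.8]
grip_width: 0.0002
finger_force: 0.0
[ 0.66537655 -0.17222006  0.21312384]
[([0.669, -0.1718, 0.063], 0.71)]
[310. 136.]
[310. 160.]
[311. 178.]
[([0.667, -0.1712, 0.0625], 0.51)]
[375. 143.]
[371. 147.]
[368. 150.]
```

View pics/s3.png

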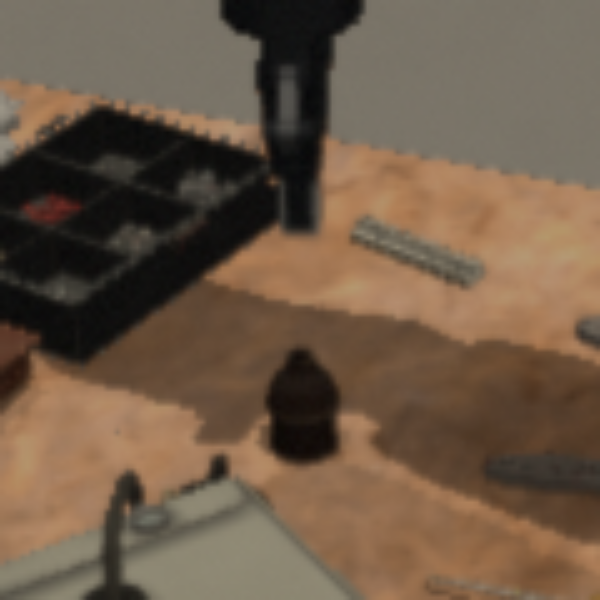

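The fingertips, at (310,136), sit right over the lampholder top at (310,160), about 78 mm above it. I'll lower 48 mm, hold, then rise.

```bash
python3 -m jog '[[[0,0,12,0,0,0,0],[0,0,12,0,0,0,0],[0,0,12,0,0,0,0],[0,0,8,0,0,0,0],[0,0,4,0,0,0,0]]]'
H='' ; python3 -m jog '[[[0,0,0,0,0,0,0],[0,0,0,0,0,0,0],[0,0,0,0,0,0,0],[0,0,0,0,0,0,0],[0,0,0,0,0,0,0]]]' | head -2
python3 -m jog '[[[0,0,0,0,0,0,0],[0,0,0,0,0,0,0],[0,0,0,0,0,0,0],[0,0,0,0,0,0,0],[0,0,0,0,0,0,0]]]' | head -2
python3 -m jog '[[[0,0,0,0,0,0,0],[0,0,0,0,0,0,0],[0,0,0,0,0,0,0],[0,0,0,0,0,0,0],[0,0,0,0,0,0,0]]]' | head -2
python3 -m jog '[[[0,0,0,0,0,0,0],[0,0,0,0,0,0,0],[0,0,0,0,0,0,0],[0,0,0,0,0,0,0],[0,0,0,0,0,0,0]]]' | head -2
python3 -m jog '[[[0,0,0,0,0,0,0],[0,0,0,0,0,0,0],[0,0,0,0,0,0,0],[0,0,0,0,0,0,0],[0,0,0,0,0,0,0]]]' | head -2
python3 -m jog '[[[0,0,0,0,0,0,0],[0,0,0,0,0,0,0],[0,0,0,0,0,0,0],[0,0,0,0,0,0,0],[0,0,0,0,0,0,0]]]'
python3 -m jog '[[[0,0,-15,0,0,0,0],[0,0,-30,0,0,0,0],[0,0,-35,0,0,0,0],[0,0,-35,0,0,0,0],[0,0,-24,0,0,0,0]]]'
```

```text
clock: 4.25
position: [0.665, -0.172, 0.1646]
tool_rot: [-3.141, 0.001, 0.34]
force: [-0.2, 0.0, 0.4]
grip_width: 0.0001
finger_force: 0.0
clock: 4.75
position: [0.6655, -0.1721, 0.1662]
clock: 5.25
position: [0.6654, -0.1721, 0.1659]
clock: 5.75
position: [0.6654, -0.1721, 0.1659]
clock: 6.25
position: [0.6654, -0.1721, 0.1659]
clock: 6.75
position: [0.6654, -0.1721, 0.1659]
clock: 7.25
position: [0.6654, -0.1721, 0.1659]
tool_rot: [-3.142, -0.0, 0.34]
force: [0.6, 0.2, 0.5]
grip_width: -0.0
finger_force: 0.0
clock: 7.75
position: [0.6657, -0.1721, 0.3089]
tool_rot: [3.14, -0.003, 0.34]
force: [0.5, 0.4, -0.5]
grip_width: 0.0002
finger_force: 0.0
```

```bash
python3 -m jog '[[[-25.6,7.4,0,0,0,0,0],[-25.6,7.4,0,0,0,0,0],[-25.6,7.4,0,0,0,0,0],[-25.6,7.4,0,0,0,0,0],[-25.6,7.4,0,0,0,0,0]]]' | head -2
python3 -m jog '[[[-25.6,7.4,0,0,0,0,0],[-25.6,7.4,0,0,0,0,0],[-25.6,7.4,0,0,0,0,0],[-25.6,7.4,0,0,0,0,0],[-25.6,7.4,0,0,0,0,0]]]' | head -2
python3 -m jog '[[[0,0,20,0,0,0,0],[0,0,30,0,0,0,0],[0,0,30,0,0,0,0],[0,0,30,0,0,0,0],[0,0,20,0,0,0,0]]]'
python3 - <<'E'
from workcell import bot
from h import *
import cv2
p=bot.grab_frame("side")
T=bot.observe()["position"];print(T)
print([(d["xyz"],d["conf"]) for d in bot.spot_point("cutter_handles",p)[:2]])
for X in(T-[0,0,.0726],[.449,-.3275,.013],T*[1,1,0]+[0,0,.013]):print(proj(p,X))
cv2.imwrite("pics/s4.png",cv2.resize(p["img"][90:210,330:450,::-1],None,fx=5,fy=5))
E
```

```text
clock: 8.25
position: [0.5561, -0.2502, 0.3062]
clock: 8.75
position: [0.4478, -0.3277, 0.3061]
clock: 9.25
position: [0.4485, -0.327, 0.1742]
tool_rot: [-3.141, 0.0, 0.34]
force: [0.6, 0.1, 1.0]
grip_width: -0.0003
finger_force: 0.0
[ 0.44772928 -0.32649529  0.17180239]
[([0.4488, -0.3301, 0.0124], 0.88), ([0.6799, -0.0724, 0.0447], 0.67)]
[401. 136.]
[398. 161.]
[399. 161.]
```

View pics/s4.png

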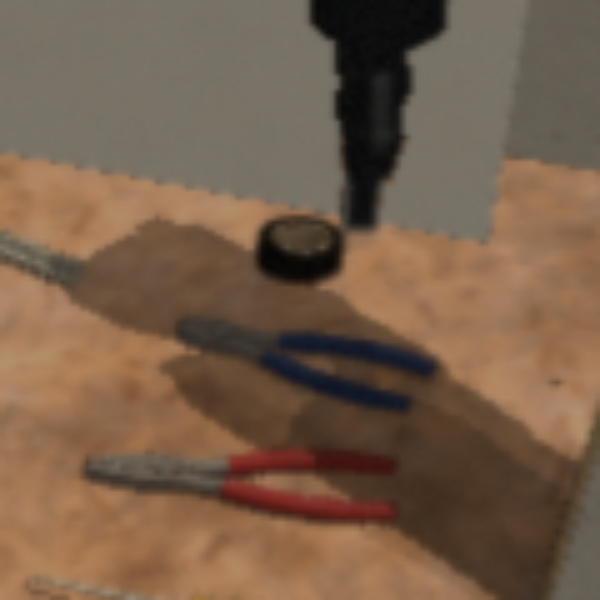

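The fingertips (402,136) are over the middle of the blue sleeves, at about (400,162); the red pliers at (391,185) are clear. I'll lower 56 mm, hold, then rise.

```bash
python3 -m jog '[[[0,0,15,0,0,0,0],[0,0,15,0,0,0,0],[0,0,12,0,0,0,0],[0,0,10,0,0,0,0],[0,0,4,0,0,0,0]]]' | head -2
python3 -m jog '[[[0,0,0,0,0,0,0],[0,0,0,0,0,0,0],[0,0,0,0,0,0,0],[0,0,0,0,0,0,0],[0,0,0,0,0,0,0]]]' | head -2
python3 -m jog '[[[0,0,0,0,0,0,0],[0,0,0,0,0,0,0],[0,0,0,0,0,0,0],[0,0,0,0,0,0,0],[0,0,0,0,0,0,0]]]' | head -2
python3 -m jog '[[[0,0,0,0,0,0,0],[0,0,0,0,0,0,0],[0,0,0,0,0,0,0],[0,0,0,0,0,0,0],[0,0,0,0,0,0,0]]]' | head -2
python3 -m jog '[[[0,0,0,0,0,0,0],[0,0,0,0,0,0,0],[0,0,0,0,0,0,0],[0,0,0,0,0,0,0],[0,0,0,0,0,0,0]]]' | head -2
python3 -m jog '[[[0,0,0,0,0,0,0],[0,0,0,0,0,0,0],[0,0,0,0,0,0,0],[0,0,0,0,0,0,0],[0,0,0,0,0,0,0]]]' | head -2
python3 -m jog '[[[0,0,0,0,0,0,0],[0,0,0,0,0,0,0],[0,0,0,0,0,0,0],[0,0,0,0,0,0,0],[0,0,0,0,0,0,0]]]'
python3 -m jog '[[[0,0,-20,0,0,0,0],[0,0,-40,0,0,0,0],[0,0,-45,0,0,0,0],[0,0,-45,0,0,0,0],[0,0,-30,0,0,0,0]]]'
```

```text
clock: 9.85
position: [0.4487, -0.3272, 0.1187]
clock: 10.35
position: [0.4487, -0.3272, 0.1191]
clock: 10.85
position: [0.4487, -0.3272, 0.1189]
clock: 11.35
position: [0.4487, -0.3272, 0.1189]
clock: 11.85
position: [0.4487, -0.3272, 0.1189]
clock: 12.35
position: [0.4487, -0.3272, 0.1189]
clock: 12.85
position: [0.4487, -0.3272, 0.1189]
tool_rot: [3.142, 0.0, 0.34]
force: [0.5, 0.1, 0.1]
grip_width: -0.0001
finger_force: 0.0
clock: 13.35
position: [0.4489, -0.3273, 0.3021]
tool_rot: [3.139, -0.002, 0.34]
force: [-0.3, 0.1, -0.6]
grip_width: 0.0001
finger_force: 0.0
```

```bash
python3 -m jog '[[[6.4,-24.7,0,0,0,0,0],[6.4,-24.7,0,0,0,0,0],[6.4,-24.7,0,0,0,0,0],[6.4,-24.7,0,0,0,0,0],[6.4,-24.7,0,0,0,0,0]]]' | head -2
python3 -m jog '[[[6.4,-24.7,0,0,0,0,0],[6.4,-24.7,0,0,0,0,0],[6.4,-24.7,0,0,0,0,0],[6.4,-24.7,0,0,0,0,0],[6.4,-24.7,0,0,0,0,0]]]' | head -2
python3 -m jog '[[[0,0,15,0,0,0,0],[0,0,25,0,0,0,0],[0,0,25,0,0,0,0],[0,0,25,0,0,0,0],[0,0,20,0,0,0,0]]]'
python3 - <<'E'
from workcell import bot
from h import *
import cv2
p=bot.grab_frame("side")
T=bot.observe()["position"];print(T)
print([(d["xyz"],d["conf"]) for d in bot.spot_point("yellow_handle",p)[:2]])
for X in(T-[0,0,.0726],[.4275,-.073,.02],T*[1,1,0]+[0,0,.01]):print(proj(p,X))
cv2.imwrite("pics/s5.png",cv2.resize(p["img"][130:250,320:440,::-1],None,fx=5,fy=5))
E
```

```text
clock: 13.85
position: [0.4374, -0.1991, 0.299]
clock: 14.35
position: [0.4265, -0.072, 0.299]
clock: 14.85
position: [0.4264, -0.0729, 0.1878]
tool_rot: [-3.141, 0.0, 0.34]
force: [1.3, -0.7, -0.4]
grip_width: 0.0001
finger_force: 0.0
[ 0.42557951 -0.07278603  0.18560237]
[([0.4289, -0.0702, 0.0217], 0.56)]
[385. 182.]
[382. 211.]
[382. 214.]
```

View pics/s5.png

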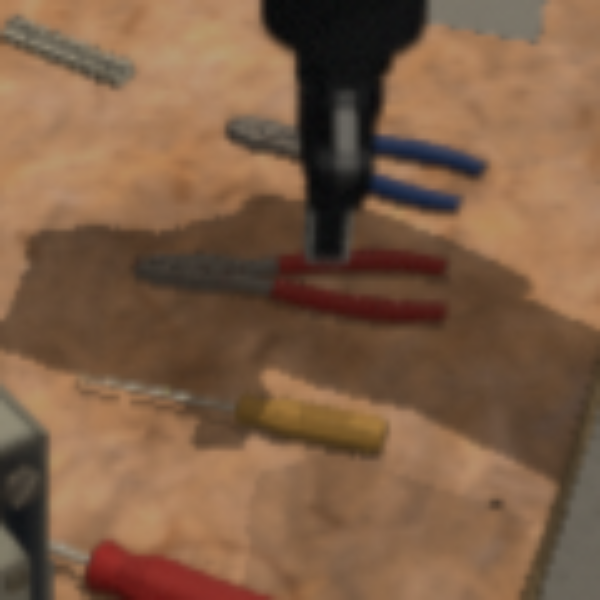

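The yellow handle is centred at (382,215), and the point under the fingertips projects to (382,214), so they are aligned. I'll lower 64 mm and hold.

```bash
python3 -m jog '[[[0,0,16,0,0,0,0],[0,0,16,0,0,0,0],[0,0,14,0,0,0,0],[0,0,12,0,0,0,0],[0,0,6,0,0,0,0]]]' | head -2
python3 -m jog '[[[0,0,0,0,0,0,0],[0,0,0,0,0,0,0],[0,0,0,0,0,0,0],[0,0,0,0,0,0,0],[0,0,0,0,0,0,0]]]' | head -2
python3 -m jog '[[[0,0,0,0,0,0,0],[0,0,0,0,0,0,0],[0,0,0,0,0,0,0],[0,0,0,0,0,0,0],[0,0,0,0,0,0,0]]]' | head -2
python3 -m jog '[[[0,0,0,0,0,0,0],[0,0,0,0,0,0,0],[0,0,0,0,0,0,0],[0,0,0,0,0,0,0],[0,0,0,0,0,0,0]]]' | head -2
python3 -m jog '[[[0,0,0,0,0,0,0],[0,0,0,0,0,0,0],[0,0,0,0,0,0,0],[0,0,0,0,0,0,0],[0,0,0,0,0,0,0]]]' | head -2
python3 -m jog '[[[0,0,0,0,0,0,0],[0,0,0,0,0,0,0],[0,0,0,0,0,0,0],[0,0,0,0,0,0,0],[0,0,0,0,0,0,0]]]' | head -2
python3 -m jog '[[[0,0,0,0,0,0,0],[0,0,0,0,0,0,0],[0,0,0,0,0,0,0],[0,0,0,0,0,0,0],[0,0,0,0,0,0,0]]]'
```

```text
clock: 15.45
position: [0.427, -0.073, 0.125]
clock: 15.95
position: [0.4268, -0.073, 0.1252]
clock: 16.45
position: [0.4267, -0.073, 0.1249]
clock: 16.95
position: [0.4267, -0.073, 0.1249]
clock: 17.45
position: [0.4267, -0.073, 0.1249]
clock: 17.95
position: [0.4267, -0.073, 0.1249]
clock: 18.45
position: [0.4267, -0.073, 0.1249]
tool_rot: [-3.142, 0.0, 0.34]
force: [-0.6, 0.1, 0.4]
grip_width: 0.0002
finger_force: 0.0
```

```bash
python3 -c "
from workcell import bot
print(bot.job_done())"
```

```text
the job is handed in; nothing more can be done
None
```

The arm pointed about 3 cm above the lampholder, then the cutters' handles, then the yellow handle, for 2.5 s or more each; it touched nothing, is still pointing at the yellow handle, and the job was handed in at about 18.5 s.

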